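# Load spice tins into a gravity chute

### The job

First slide the orange gate fully shut across the low end of the sloping tin chute. Then feed both red spice tins, one after the other, into the open upper end of the chute so that they roll down on their sides and come to rest behind the gate, each with its yellow lid towards the blue side wall. Leave the cup, the jar and the loose yellow cap where they are.

Things in the scene. Friction and masses are not known exactly. Their poses are not given: they have to be found in the camera images.
- chute: sloping open-topped tin chute on a grey base plate (230 x 130 mm), fixed. Origin: centre of the base's underside, on the table. +x points level, up-slope, away from the gate; +y from the white side wall to the blue side wall; z up. Walls 86 mm apart inside (y -43 to 43), 5 mm thick, 40 mm above the floor all along. Tins at rest: middles at about x -84 and -37, 59 and 67 mm above the table.
- chute_low (a point): middle of the low end of the white chute floor, at chute x -110 mm, 30 mm above the table; the gate closes off this end. From here the floor rises along chute +x at 0.17 rad (9.7 degrees) for 215 mm, to its upper end (x +102, 66 mm above the table), which has no end wall.
- chute_guard (a point): middle of the uppermost of three steel wire guards (4 mm wire) that bridge the lower part of the chute 53 mm clear above its floor: at chute x -29 mm, wire top 102 mm above the table. Tins can only be put in up-slope of it, and roll under the guards.
- chute_inlet (a point): the place to let go of a tin: the middle of a tin resting on the open upper part of the chute floor, midway between the side walls, 82 mm above the table, at chute x = +53 mm. Same axes as the chute. A tin let go here rolls down by itself. The floor rises 1.7 mm per 10 mm up-slope. The base also bears a blue strip along the blue wall.
- gate (a joint): travel of the orange gate in m: 0 = fully open (out beyond the blue wall), 0.088 = fully shut across the chute's low end. It slides level along the chute's -y as the value grows; about 1.5 N of friction, no spring, it stays where it is left. It starts open or partly open.
- gate_knob (a point): middle of the gate's black upright knob, 16 mm in diameter and 34 mm tall, 90 mm above the table, standing on the top edge of the gate's orange plate (6 mm thick, top edge 73 mm above the table) at its outer end. It moves with the gate at chute x = -117 mm, from chute y = 158 mm (open) to 70 mm (shut), and is free on all sides. Same axes as the chute.
- tin_a: A red spice tin with a yellow lid on one end, plain steel on the other: a cylinder 48 mm in diameter, 76 mm long in all (lid: last 16 mm, same diameter), about 110 g, lying on its side. Origin at its middle, on its axis, 29 mm above the table at the start; its +y axis runs along the tin towards the yellow lid; x and z turn as it rolls.
- tin_b: The other, identical red spice tin with a yellow lid on one end, plain steel on the other: a cylinder 48 mm in diameter, 76 mm long in all (lid: last 16 mm, same diameter), about 110 g, lying on its side. Origin at its middle, on its axis, 29 mm above the table at the start; its +y axis runs along the tin towards the yellow lid; x and z turn as it rolls.
- tin_a_lid (a point): centre of the outer face of tin_a's yellow lid, 38 mm from its middle.
- tin_b_lid (a point): centre of the outer face of tin_b's yellow lid, 38 mm from its middle.
- rest_a: Under tin_a at the start: low wooden rest, fixed: a 36 x 84 mm slab 4 mm thick with two rods (tops 9 mm above the table, 14 mm either side of the middle) along its y axis, which cradle a tin lying along y. Origin: centre of its underside. Both sides of the tin are free to the table beyond 18 mm from its axis.
- rest_b: Under tin_b at the start: low wooden rest, fixed: a 36 x 84 mm slab 4 mm thick with two rods (tops 9 mm above the table, 14 mm either side of the middle) along its y axis, which cradle a tin lying along y. Origin: centre of its underside. Both sides of the tin are free to the table beyond 18 mm from its axis.
- cup: bystander: red open cup standing upright, 74 mm across the rim, 85 mm tall. Origin: centre of its underside.
- jar: bystander: closed jar with a green lid, 64 mm in diameter, 100 mm tall. Origin: centre of its underside.
- cap: bystander: loose yellow screw cap lying on the table, 54 mm in diameter, 18 mm high. Origin: centre of its underside.
Things that resemble listed ones, but are neither listed nor needed, are in the scene too. What is shaped like the tin_b but black, purple or turquoise is not meant.

How it is judged (in metres and radians):
On the way, in this order (a step that is already met when the one before it is completed fails the run):
1. the gate is slid shut (at least 78 of its 88 mm) (value of joint gate above 0.078 m and y of each of tin_a, tin_b in the frame of chute below -0.06 m), for 0.2 s.
2. one tin has rolled down and lies behind the shut gate, lid towards the blue wall (value of joint gate above 0.078 m and ((x of tin_a in the frame of chute between -0.11 and -0.02 m and y of tin_a in the frame of chute between -0.012 and 0.012 m and z of tin_a in the frame of chute between 0.04 and 0.085 m and y of tin_a_lid in the frame of chute above 0.022 m and angle between the y axis of tin_a and the y axis of chute, either way round below 0.3 rad and linear speed of tin_a below 0.03 m/s) or (x of tin_b in the frame of chute between -0.11 and -0.02 m and y of tin_b in the frame of chute between -0.012 and 0.012 m and z of tin_b in the frame of chute between 0.04 and 0.085 m and y of tin_b_lid in the frame of chute above 0.022 m and angle between the y axis of tin_b and the y axis of chute, either way round below 0.3 rad and linear speed of tin_b below 0.03 m/s))), for 0.2 s.
3. the other tin has rolled down behind it, lid towards the blue wall (value of joint gate above 0.078 m and x of tin_a in the frame of chute between -0.11 and -0.02 m and y of tin_a in the frame of chute between -0.012 and 0.012 m and z of tin_a in the frame of chute between 0.04 and 0.085 m and y of each of tin_a_lid, tin_b_lid in the frame of chute above 0.022 m and angle between the y axis of each of tin_a, tin_b and the y axis of chute, either way round below 0.3 rad and linear speed of each of tin_a, tin_b below 0.03 m/s and x of tin_b in the frame of chute between -0.11 and -0.02 m and y of tin_b in the frame of chute between -0.012 and 0.012 m and z of tin_b in the frame of chute between 0.04 and 0.085 m), for 0.2 s.
At the end, for the whole second after the job is handed in: Gate at least 78 mm along its 88 mm travel; both tins at rest (under 0.03 m/s) on the chute floor behind it, middles at chute x -110 to -20 mm and within 12 mm of its midline, across the chute within 0.3 rad, yellow lids on the blue wall's side (all of step 3); the robot touches nothing.
It fails at once if the red cup is moved more than 30 mm or tipped (distance of cup from where it was at the start of the episode above 0.03 m or angle between cup's own z axis and vertical above 0.35 rad).
It fails at once if the jar is moved more than 30 mm or tipped (distance of jar from where it was at the start of the episode above 0.03 m or angle between jar's own z axis and vertical above 0.35 rad).
It fails at once if the yellow cap is moved more than 30 mm or tipped (distance of cap from where it was at the start of the episode above 0.03 m or angle between cap's own z axis and vertical above 0.35 rad).
It also fails if it takes over 67 s, if anything falls off the work surface, if the arm or the gripper's body presses on something with over 40 N, if the wrist force passes 120 N, or if a joint passes its speed limit or range.

### The arm

A 6-joint arm with a two-finger parallel gripper is mounted at the origin on the work surface. World frame = base frame: x ahead of the robot, y to its left, z up, the work surface at z = 0. Lengths are in mm, angles in degrees, forces in N, time in s.
With the tool pointing down it reaches from about 150 to 775 mm from the base axis. Payload 6.1 kg.
Tool frame: the origin (TCP) lies midway between the tips of the shut fingers; the grasp point (between the pads) lies 19 mm behind it; z points along the fingers, y is the direction in which the jaws open and shut (so a half turn about z gives the same grasp; the last joint's range is limited). The gripper opens to 85 mm and grips with 20 to 120 N. Pads are 22 mm wide; open, the fingers measure 114 mm over their backs; the gripper's body (76 mm by 85 mm) begins 54 mm behind the grasp point. The pads swing forward as they close: fully open they stand 13 mm farther back than shut.
Start: joints at [74.198, 7.208, -2.269, 80.523, 0, 90], TCP at [142.96, 505.144, 231.295] pointing down, gripper open.
Joint ranges: [-155.77, 155.77], [-54.66, 111.73], [-72.52, 77.12], [-102.08, 115.82], [-83.92, 84.16], [-180, 180]. Speed limits (degrees/s): [136.94, 136.94, 172.46, 180, 180, 180].

### API

Orientations are given as [roll, pitch, yaw] about the fixed x, y, z axes, in that order (R = Rz(yaw) Ry(pitch) Rx(roll)).
In Python, from cell import env gives the robot as it stands.
- The arm moves only by the tool servo_tool, never from a script. Its argument "motion" is a list of rows, each an object with "xyz": the shift along the tool's x, y, z in m, a list of three; "spin": the turn about the tool's z in degrees. A call has 1 to 12 rows; each row shifts and turns the commanded pose from where the row before left it, along the tool's axes as they then stand; what a row does not reach is not made up. A row lasts 1/8 s, in which the tool goes at most 62.5 mm and 10.7 degrees, less where a joint would pass 70% of its speed; a pose out of reach is approached as far as the arm can. A call with a gripper value outside its range is refused whole. "claw" is the finger opening in m, from 0 to 0.0854, set as the call begins (left out, the last holds). The fingers move at their own pace and stop on an object; "squeeze" is the grip in N (left out, the last holds). Time passes only in rows, so rows that do not move let the fingers close. It gives the time, the measured TCP pose, the force and the opening at its end, in the units of the state.
- env.sense(): the state, without advancing time (a new reading comes with each control period).
- env.get_image(name): name is "scene" or "top" or "wrist"; returns a dict with "img" (420x560x3 uint8, red, green, blue), "fx", "fy", "cx", "cy" (pixels), "extrinsics" (4x4, takes a point from world to camera coordinates). Camera axes: x right, y up, looking along -z (the intrinsics and any distortion apply to the point x, -y, -z); pixel columns grow to the right and rows downward; lengths in mm; the calibration is good to about 2 mm. A picture is of the moment at which its call begins. There is no depth.
- env.finish_job(): hands the job in, once; it reports no verdict.
The state is a dict: "time": time; "joint_pos": joint angles; "joint_vel": joint speeds; "joint_efforts": joint torques, N m; "tcp_pos": TCP position; "tcp_rot": TCP orientation; "contact_force": force on the tool from outside, world axes, zero at the start; "ft_torque": the same for the moment, N m; "opening": finger opening in mm.
Only numpy, scipy, OpenCV 4.12 (cv2) and the standard library are available. Lean on these libraries where they do the work, as an engineer would, in place of code of your own. Each camera call takes 0.05 s, during which the arm holds its last target. There are 200 camera calls.

## Working session

There is one attempt and no reset: what is moved stays moved. The work goes in short steps, Python scripts to look and compute and a tool call to move; the robot and the scene stay as the last step left them, time stands still between calls to the robot, and variables do not carry over. Pictures are saved under pics/ and viewed, about 8 in all and at most 12, crops included, and the job is handed in when it is done.

Besides the shell and the picture viewer there is one more tool, called after ">>>" as name(argument=value, ...), one argument or row to a line, values as JSON. servo_tool: Moves the arm, as the interface text tells. Its arguments: {"type":"object","properties":{"motion":{"type":"array"},"claw":{"type":"number"},"squeeze":{"type":"number"}},"required":["motion"]}

```bash
ls; mkdir -p pics
cat > h.py <<'E'
import numpy as np, cv2
from cell import env
def shot(name,fn):
    d=env.get_image(name); cv2.imwrite(f'pics/{fn}.png',d['img'][:,:,::-1])
    np.savez(f'pics/{fn}.npz',**{k:np.array(d[k]) for k in d}); return d
def ld(fn): return np.load(f'pics/{fn}.npz',allow_pickle=True)
def ray(d,u,v,z):
    E=np.array(d['extrinsics']);R=E[:3,:3];t=E[:3,3]
    c=np.array([(u-d['cx'])/d['fx'],-(v-d['cy'])/d['fy'],-1.])
    o=-R.T@t;w=R.T@c
    return (o+w*(z-o[2])/w[2]).round(1)
def proj(d,p):
    E=np.array(d['extrinsics']);c=E[:3,:3]@np.array(p)+E[:3,3]
    return np.array([d['cx']+d['fx']*c[0]/-c[2],d['cy']-d['fy']*c[1]/-c[2]]).round(1)
E
python3 - <<'E'
from h import *
a=shot('top','top0');b=shot('scene','scene0')
print({k:a[k] for k in a if k!='img'});print(b['extrinsics'],b['fx'])
cv2.imwrite('pics/top0b.png',cv2.resize(a['img'][:,:,::-1],(800,600),interpolation=cv2.INTER_CUBIC))
print(env.sense())
E
```

```text
pics
{'fx': 429.94273153693354, 'fy': 429.94273153693354, 'cx': 279.0845521273268, 'cy': 214.6682185382186, 'extrinsics': array([[ 1.26682602e-02, -9.99908607e-01,  4.72156147e-03,
        -6.08255023e+01],
       [ 9.79524772e-01,  1.33585628e-02,  2.00879990e-01,
        -5.73458409e+02],
       [-2.00924704e-01,  2.08008644e-03,  9.79604480e-01,
        -1.16128859e+03],
       [ 0.00000000e+00,  0.00000000e+00,  0.00000000e+00,
         1.00000000e+00]])}
[[-8.36179617e-01  5.48102675e-01  1.96750153e-02  4.78928746e+02]
 [-3.36456114e-01 -5.40963500e-01  7.70815007e-01  1.04139223e+02]
 [ 4.33129232e-01  6.37920018e-01  6.36755148e-01 -1.27442314e+03]
 [ 0.00000000e+00  0.00000000e+00  0.00000000e+00  1.00000000e+00]] 452.48994058898086
{'time': 0.1, 'joint_pos': array([ 7.41989261e+01,  7.23848867e+00, -2.32040977e+00,  8.05256128e+01,
        6.54827678e-04,  9.00006441e+01]), 'joint_vel': array([-0.09525818, -0.15530543,  0.24100878,  0.00422863,  0.04244689,
        0.00175203]), 'joint_efforts': array([-8.76465438e-04, -4.36909068e+01,  3.53601336e+01,  1.38046916e-02,
       -1.45003773e-04,  5.55598106e-06]), 'tcp_pos': array([142.84975098, 504.79660889, 230.60184956]), 'tcp_rot': array([-1.79915489e+02, -6.53876960e-04,  1.64198281e+02]), 'contact_force': array([ 0.1962781 , -0.03546463, -0.54689999]), 'ft_torque': array([ 0.01826401, -0.02886555, -0.01873002]), 'opening': 85.26297886579407}
```

View pics/top0b.png

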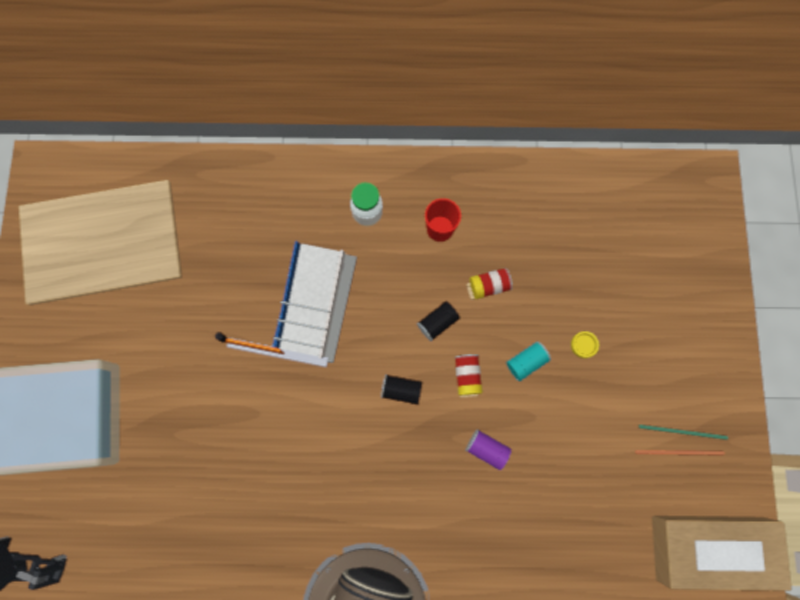

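View pics/scene0.png

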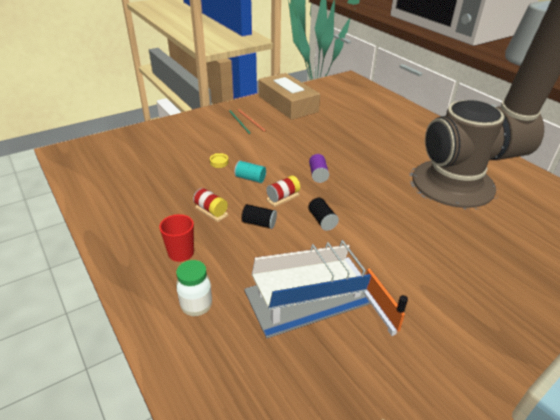

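Picture 1 shows the chute in the middle with its upper end at the top, the blue wall on the left and the gate open to the left (knob near 220,337). The red tins are near (490,283), lid left, and (468,375), lid down. The cup is at (442,220), the jar at (366,203) and the cap at (585,345). Picture 2 agrees with this. I'll enlarge the top view to measure.

Run:
```python
from h import *
d=ld('top0');im=d['img'][:,:,::-1]
c=im[160:310,145:275];t=im[180:285,290:370]
c=cv2.resize(c,None,fx=4,fy=4,interpolation=cv2.INTER_CUBIC) #520x600
cv2.imwrite('pics/c0.png',c)
t=cv2.resize(t,None,fx=5,fy=5,interpolation=cv2.INTER_CUBIC)
cv2.imwrite('pics/t0.png',t)
```

```text
(no output)
```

View pics/c0.png

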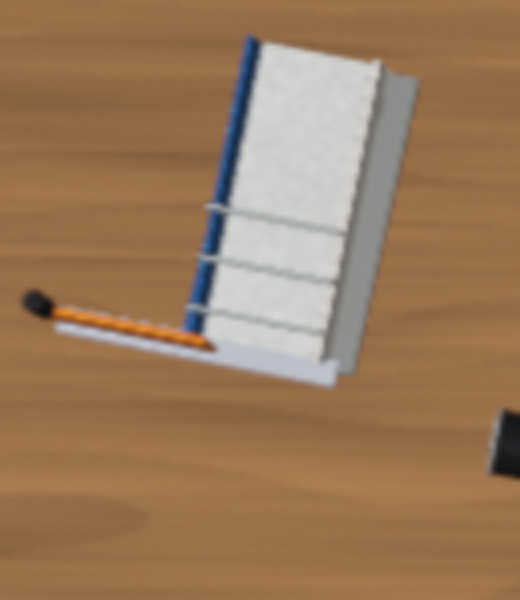

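View pics/t0.png

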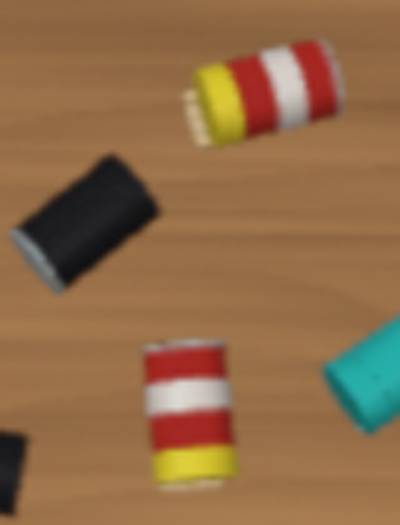

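```bash
cat > fit.py <<'E'
from h import *
from scipy.optimize import least_squares
d=ld('top0')
C=lambda x,y:(145+(x+.5)/4-.5,160+(y+.5)/4-.5)
T=lambda x,y:(290+(x+.5)/5-.5,180+(y+.5)/5-.5)
E=d['extrinsics'];print('cam',(-E[:3,:3].T@E[:3,3]).round())
P={'guardL':(208,207,102),'guardR':(345,233,102),'baseTR':(418,80,8),'baseBR':(353,373,8),'blueTop':(247,38,105),'whiteTop':(380,62,105),'knobtop':(36,302,107),'blueLow':(190,332,70)}
W={k:ray(d,*C(a,b),z) for k,(a,b,z) in P.items()}
for k in W: print(k,W[k])
w=W['guardR'][:2]-W['guardL'][:2];print('guard len',np.linalg.norm(w),'yaw',np.degrees(np.arctan2(w[0],-w[1])))
w=W['baseTR']-W['baseBR'];print('base len',np.linalg.norm(w),'yaw',np.degrees(np.arctan2(w[1],w[0])))
m=[('guardL',(-29,48,102)),('guardR',(-29,-48,102)),('baseTR',(115,-65,8)),('baseBR',(-115,-65,8)),]
def f(p):
    c,s=np.cos(p[2]),np.sin(p[2]);R=np.array([[c,-s],[s,c]]);r=[]
    for k,q in m: r+=list(R@np.array(q[:2])+p[:2]-W[k][:2])
    return r
s=least_squares(f,[400,50,0]);print(s.x[:2],np.degrees(s.x[2]),np.round(s.fun,1))
c,sn=np.cos(s.x[2]),np.sin(s.x[2]);R=np.array([[c,-sn],[sn,c]])
for k in W: print(k,(R.T@(W[k][:2]-s.x[:2])).round(1))
print('inlet',R@[53,0]+s.x[:2],'knob shut',R@[-117,70]+s.x[:2])
# tins: outline corners (silhouette at about axis height 29)
for n,q in {'t1':[(205,67),(323,40),(340,112),(228,147)],'t2':[(145,348),(224,343),(236,476),(155,484)]}.items():
    w=np.array([ray(d,*T(*p),29) for p in q]);print(n,w[:,:2].tolist(),w.mean(0))
E
python3 fit.py
```

```text
cam [ 329.  -51. 1253.]
guardL [571.4 172.4 102. ]
guardR [554.5  78.2 102. ]
baseTR [690.8  38.    8. ]
baseBR [469.5  79.3   8. ]
blueTop [691.3 150.9 105. ]
whiteTop [675.2  57.8 105. ]
knobtop [503.4 283.7 107. ]
blueLow [489.5 186.5  70. ]
guard len 95.70397065952906 yaw -10.17097806863902
base len 225.1208120099072 yaw -10.571188314568829
[591.66899658 121.3301695 ] -10.38113953085717 [ 0.4  1.4 -0.   1.1  2.3 -1.3 -2.7 -1.2]
guardL [-29.1  46.6]
guardR [-28.8 -49.1]
baseTR [112.5 -64.1]
baseBR [-112.6  -63.4]
blueTop [92.7 47. ]
whiteTop [ 93.6 -47.4]
knobtop [-116.1  143.8]
blueLow [-112.2   45.7]
inlet [643.80143112 111.7798151 ] knob shut [489.19786389 211.26718616]
t1 [[647.3, -203.9], [664.7, -273.7], [621.2, -282.6], [599.3, -216.8]] [ 633.125 -244.25    29.   ]
t2 [[480.9, -167.6], [484.4, -212.9], [408.9, -218.7], [403.8, -172.8]] [ 444.5 -193.    29. ]
```

```bash
cat >> h.py <<'E'
from scipy.spatial.transform import Rotation as Ro
O=np.array([591.7,121.3]);A=np.radians(-10.4)
RC=np.array([[np.cos(A),-np.sin(A)],[np.sin(A),np.cos(A)]])
def ch(x,y,z): return [*(RC@[x,y]+O),z]
def inch(p): return (RC.T@(np.array(p[:2])-O)).round(1)
def plan(*targets):
    s=env.sense();p=np.array(s['tcp_pos']);r=np.array(s['tcp_rot']);y=r[2]
    print('t',s['time'],'tcp',p.round(1),r.round(1),'open',round(s['opening'],1),'F',s['contact_force'].round(1),'j6',s['joint_pos'][[0,5]].round(1))
    for q,yy in targets:
        sp=-((yy-y+180)%360-180)
        R=Ro.from_euler('xyz',[180,0,yy],degrees=True)
        v=R.inv().apply(np.array(q)-p);n=max(1,int(np.ceil(np.linalg.norm(v)/50)))
        print('spin',round(sp,1),'xyz mm',v.round(1),'rows',n,'each',(v/n).round(1)); p=np.array(q);y=yy
E
python3 - <<'E'
from h import *
plan((ch(-117,190,140),169.6),(ch(-117,190,84),169.6),(ch(-117,94,84),169.6))
E
```

```text
t 0.1 tcp [142.8 504.8 230.6] [-179.9   -0.   164.2] open 85.3 F [ 0.2 -0.  -0.5] j6 [74.2 90. ]
spin -5.4 xyz mm [-393.7 -106.2   90.6] rows 9 each [-43.7 -11.8  10.1]
spin -0.0 xyz mm [-0. -0. 56.] rows 2 each [-0. -0. 28.]
spin -0.0 xyz mm [ -0. -96.  -0.] rows 2 each [ -0. -48.  -0.]
```

>>> servo_tool(
  motion=[
    {"xyz":[0,0,0],"spin":-5.4},
    {"xyz":[-0.0437,-0.0118,0.0101],"spin":0},
    {"xyz":[-0.0437,-0.0118,0.0101],"spin":0},
    {"xyz":[-0.0437,-0.0118,0.0101],"spin":0},
    {"xyz":[-0.0437,-0.0118,0.0101],"spin":0},
    {"xyz":[-0.0437,-0.0118,0.0101],"spin":0},
    {"xyz":[-0.0437,-0.0118,0.0101],"spin":0},
    {"xyz":[-0.0437,-0.0118,0.0101],"spin":0},
    {"xyz":[-0.0437,-0.0118,0.0101],"spin":0},
    {"xyz":[-0.0437,-0.0118,0.0101],"spin":0},
    {"xyz":[0,0,0],"spin":0},
  ],
  claw=0,
)

```text
time: 1.48
tcp_pos: [512.2, 327.8, 138.4]
tcp_rot: [-179.9, -0.1, 169.4]
contact_force: [-0.4, 0.6, -0.4]
opening: 0.1
```

Run:
```python
from h import *
plan((ch(-117,190,84),169.6),(ch(-117,94,84),169.6))
print(inch(env.sense()['tcp_pos']))
```

```text
t 1.475 tcp [512.2 327.8 138.4] [-1.799e+02 -1.000e-01  1.694e+02] open 0.1 F [-0.4  0.6 -0.4] j6 [32.6 43.2]
spin -0.2 xyz mm [ 1.5  1.3 54.4] rows 2 each [ 0.8  0.6 27.2]
spin -0.0 xyz mm [ -0. -96.  -0.] rows 2 each [ -0. -48.  -0.]
[-115.5  188.7]
```

>>> servo_tool(
  motion=[
    {"xyz":[0.0015,0,0.027],"spin":0},
    {"xyz":[0,0,0.027],"spin":0},
    {"xyz":[0,-0.02,0],"spin":0},
    {"xyz":[0,-0.02,0],"spin":0},
    {"xyz":[0,-0.02,0],"spin":0},
    {"xyz":[0,-0.015,0],"spin":0},
    {"xyz":[0,-0.01,0],"spin":0},
    {"xyz":[0,0,0],"spin":0},
  ],
)

```text
time: 2.48
tcp_pos: [494.0, 245.4, 86.8]
tcp_rot: [-180.0, 0.1, 169.5]
contact_force: [-0.0, -0.7, 0.2]
opening: 0.0
```

Run:
```python
from h import *
plan((ch(-117,94,84),169.6))
print(inch(env.sense()['tcp_pos']))
d=shot('scene','s1'); u,v=proj(d,ch(-117,80,80)).astype(int);print(u,v)
cv2.imwrite('pics/s1c.png',cv2.resize(d['img'][v-90:v+90,u-140:u+100,::-1],None,fx=3,fy=3,interpolation=cv2.INTER_CUBIC))
```

```text
t 2.475 tcp [494.  245.4  86.8] [-1.800e+02  1.000e-01  1.695e+02] open 0.0 F [-0.  -0.7  0.2] j6 [26.4 36.9]
spin -0.1 xyz mm [ -1.5 -10.4   2.8] rows 1 each [ -1.5 -10.4   2.8]
[-118.5  104.4]
382 282
```

View pics/s1c.png

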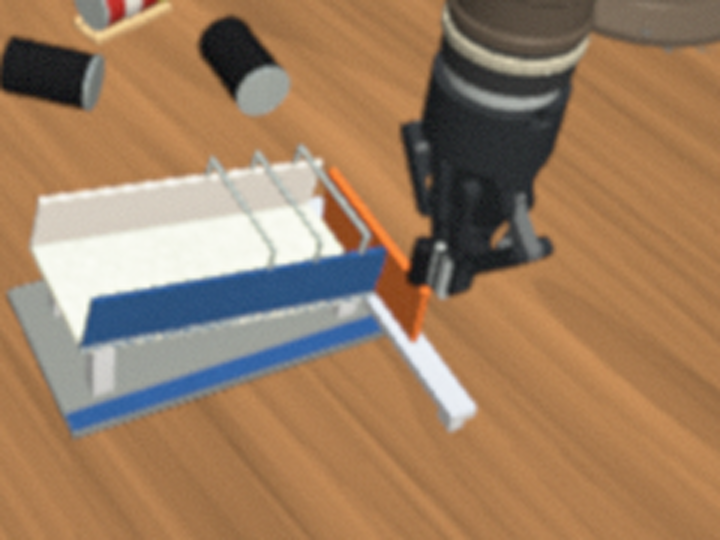

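The gate has followed the fingers and is almost across (plate end near 330,175 in the crop). I'll push to the stop gently.

>>> servo_tool(
  motion=[
    {"xyz":[0,-0.004,0],"spin":0},
    {"xyz":[0,-0.004,0],"spin":0},
    {"xyz":[0,-0.003,0],"spin":0},
    {"xyz":[0,0,0],"spin":0},
  ],
)

```text
time: 3.02
tcp_pos: [491.8, 235.3, 86.3]
tcp_rot: [-180.0, -0.0, 169.6]
contact_force: [0.2, 0.4, 0.2]
opening: 0.1
```

>>> servo_tool(
  motion=[
    {"xyz":[0,-0.002,0],"spin":0},
    {"xyz":[0,-0.002,0],"spin":0},
    {"xyz":[0,0,0],"spin":0},
  ],
)

```text
time: 3.4
tcp_pos: [491.5, 233.8, 86.6]
tcp_rot: [179.7, -0.0, 169.7]
contact_force: [2.2, 10.4, -2.4]
opening: -0.1
```

Run:
```python
from h import *
plan((ch(-117,115,86),169.6),(ch(-117,115,200),184.1),([444.5,-193,200],184.1))
```

```text
t 3.4 tcp [491.5 233.8  86.6] [179.7  -0.  169.7] open -0.1 F [ 2.2 10.4 -2.4] j6 [25.3 35.6]
spin 0.1 xyz mm [-1.8 22.4  0.6] rows 1 each [-1.8 22.4  0.6]
spin -14.5 xyz mm [  -0.    0. -114.] rows 3 each [ -0.   0. -38.]
spin -0.0 xyz mm [  84.8 -443.6   -0. ] rows 10 each [  8.5 -44.4  -0. ]
```

>>> servo_tool(
  motion=[
    {"xyz":[0,0.022,0],"spin":0},
    {"xyz":[0,0,-0.038],"spin":-5},
    {"xyz":[0,0,-0.038],"spin":-5},
    {"xyz":[0,0,-0.038],"spin":-4.5},
  ],
  claw=0.08,
)

```text
time: 3.9
tcp_pos: [494.8, 253.6, 201.2]
tcp_rot: [-179.9, -0.1, -175.7]
contact_force: [-0.1, 0.6, -0.1]
opening: 72.4
```

>>> servo_tool(
  motion=[
    {"xyz":[0.0085,-0.0444,0],"spin":0},
    {"xyz":[0.0085,-0.0444,0],"spin":0},
    {"xyz":[0.0085,-0.0444,0],"spin":0},
    {"xyz":[0.0085,-0.0444,0],"spin":0},
    {"xyz":[0.0085,-0.0444,0],"spin":0},
    {"xyz":[0.0085,-0.0444,0],"spin":0},
    {"xyz":[0.0085,-0.0444,0],"spin":0},
    {"xyz":[0.0085,-0.0444,0],"spin":0},
    {"xyz":[0.0085,-0.0444,0],"spin":0},
    {"xyz":[0.0085,-0.0444,0],"spin":0},
    {"xyz":[0,0,0],"spin":0},
  ],
)

```text
time: 5.28
tcp_pos: [441.7, -197.9, 200.0]
tcp_rot: [-180.0, -0.1, -176.1]
contact_force: [-1.0, 0.5, 0.7]
opening: 80.2
```

Run:
```python
from h import *
plan(([444.5,-193,200],184.1))
d=shot('wrist','w1');shot('scene','s2')
print((-d['extrinsics'][:3,:3].T@d['extrinsics'][:3,3]).round(),d['fx'],d['extrinsics'][:3,:3].round(2))
cv2.imwrite('pics/w1b.png',cv2.resize(d['img'][:,:,::-1],(800,600),interpolation=cv2.INTER_CUBIC))
```

```text
t 5.275 tcp [ 441.7 -197.9  200. ] [-1.800e+02 -1.000e-01 -1.761e+02] open 80.2 F [-1.   0.5  0.7] j6 [-24.1 -28. ]
spin -0.2 xyz mm [-3.2  4.6 -0. ] rows 1 each [-3.2  4.6 -0. ]
[ 373. -202.  342.] 321.82275923479216 [[-0.07  1.   -0.  ]
 [-0.96 -0.07 -0.27]
 [-0.27 -0.02  0.96]]
```

View pics/w1b.png

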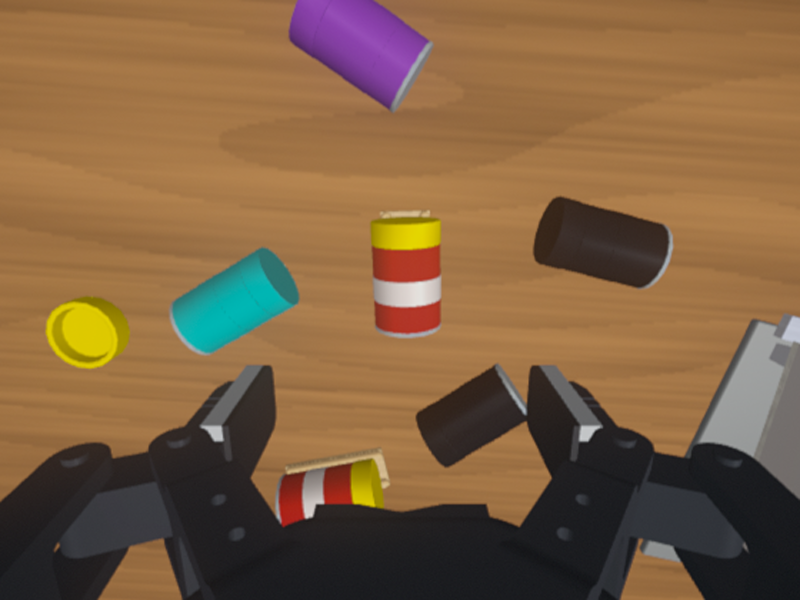

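Run:
```python
from h import *
d=ld('w1');K=lambda x,y:((x+.5)*.7-.5,(y+.5)*.7-.5)
a=ray(d,*K(406.5,249),53);b=ray(d,*K(408.5,336),53)
print('lid line',a,'end',b,'dist',np.linalg.norm(a-b),'angle',np.degrees(np.arctan2(*(a-b)[[1,0]])))
u=(a-b)/np.linalg.norm(a-b);print('centre',b+38*u,a-22*u)
for p in [(373,235),(440.5,235),(376,325),(441,325)]:print(ray(d,*K(*p),29))
t=ld('top0')
c=b+38*u
for q,z in [(c,53),(b+76*u,53),(b,53)]: print(proj(t,[q[0],q[1],z]),)
```

```text
lid line [ 424.4 -195.    53. ] end [ 483.2 -189.5   53. ] dist 59.05666770145435 angle -174.65624930068097
centre [ 445.36515278 -193.0389738    53.        ] [ 446.30438523 -192.95112043   53.        ]
[ 420.6 -218.    29. ]
[ 417.5 -172.    29. ]
[ 485.5 -212.5   29. ]
[ 482.3 -165.7   29. ]
[328.6 261. ]
[330.  274.7]
[327.2 247.5]
```

Run:
```python
from h import *
plan(([445.7,-192.8,70],185.3))
```

```text
t 5.375 tcp [ 441.9 -195.7  200.1] [ 1.80e+02 -1.00e-01 -1.76e+02] open 80.2 F [-0.1  0.3  0. ] j6 [-23.9 -27.9]
spin -1.3 xyz mm [ -4.    2.5 130.1] rows 3 each [-1.3  0.8 43.4]
```

>>> servo_tool(
  motion=[
    {"xyz":[-0.003,0.001,0.045],"spin":-1.3},
    {"xyz":[0,0,0.045],"spin":0},
    {"xyz":[0,0,0.04],"spin":0},
    {"xyz":[0,0,0],"spin":0},
    {"xyz":[0,0,0],"spin":0},
  ],
)

```text
time: 6.0
tcp_pos: [445.9, -194.1, 71.9]
tcp_rot: [-180.0, 0.1, -174.5]
contact_force: [0.0, 0.7, 1.0]
opening: 80.0
```

Run:
```python
from h import *
plan(([445.7,-192.8,9],185.3))
```

```text
t 6.0 tcp [ 445.9 -194.1   71.9] [-1.800e+02  1.000e-01 -1.745e+02] open 80.0 F [0.  0.7 1. ] j6 [-23.5 -29. ]
spin 0.2 xyz mm [ 0.1  1.3 62.9] rows 2 each [ 0.   0.6 31.4]
```

>>> servo_tool(
  motion=[
    {"xyz":[0,0.001,0.031],"spin":0},
    {"xyz":[0,0,0.02],"spin":0},
    {"xyz":[0,0,0.011],"spin":0},
    {"xyz":[0,0,0],"spin":0},
  ],
)

```text
time: 6.5
tcp_pos: [445.4, -193.6, 9.1]
tcp_rot: [-180.0, 0.0, -174.6]
contact_force: [0.3, -0.1, 0.5]
opening: 79.9
```

>>> servo_tool(
  motion=[
    {"xyz":[0,0,0],"spin":0},
    {"xyz":[0,0,0],"spin":0},
    {"xyz":[0,0,0],"spin":0},
    {"xyz":[0,0,0],"spin":0},
    {"xyz":[0,0,0],"spin":0},
  ],
  claw=0.03,
  squeeze=25,
)

```text
time: 7.12
tcp_pos: [445.6, -193.8, 9.5]
tcp_rot: [-179.9, 0.1, -174.6]
contact_force: [-0.7, 0.3, 6.5]
opening: 47.5
```

>>> servo_tool(
  motion=[
    {"xyz":[0,0,-0.03],"spin":0},
    {"xyz":[0,0,-0.05],"spin":0},
    {"xyz":[0,0,-0.05],"spin":10},
    {"xyz":[0,0,-0.05],"spin":10},
    {"xyz":[0,0,0],"spin":10},
    {"xyz":[0,0,0],"spin":10},
    {"xyz":[0,0,0],"spin":10},
    {"xyz":[0,0,0],"spin":10},
    {"xyz":[0,0,0],"spin":10},
    {"xyz":[0,0,0],"spin":10},
    {"xyz":[0,0,0],"spin":10},
    {"xyz":[0,0,0],"spin":10},
  ],
)

```text
time: 8.62
tcp_pos: [444.7, -193.5, 188.3]
tcp_rot: [-180.0, -0.0, 85.1]
contact_force: [-0.8, -0.1, -1.5]
opening: 47.1
```

>>> servo_tool(
  motion=[
    {"xyz":[0,0,0],"spin":5.7},
    {"xyz":[0,0,0],"spin":0},
    {"xyz":[0,0,0],"spin":0},
  ],
)

```text
time: 9.0
tcp_pos: [444.8, -193.5, 188.4]
tcp_rot: [-180.0, -0.0, 79.8]
contact_force: [0.5, -0.3, -0.8]
opening: 47.1
```

Run:
```python
from h import *
plan((ch(53,0,190),79.6),(ch(53,0,68),79.6))
```

```text
t 9.0 tcp [ 444.8 -193.5  188.4] [-180.    -0.    79.8] open 47.1 F [ 0.5 -0.3 -0.8] j6 [-23.5  76.7]
spin 0.2 xyz mm [336.1 140.7  -1.6] rows 8 each [42.  17.6 -0.2]
spin -0.0 xyz mm [  0.  -0. 122.] rows 3 each [ 0.  -0.  40.7]
```

>>> servo_tool(
  motion=[
    {"xyz":[0.042,0.0176,0],"spin":0},
    {"xyz":[0.042,0.0176,0],"spin":0},
    {"xyz":[0.042,0.0176,0],"spin":0},
    {"xyz":[0.042,0.0176,0],"spin":0},
    {"xyz":[0.042,0.0176,0],"spin":0},
    {"xyz":[0.042,0.0176,0],"spin":0},
    {"xyz":[0.042,0.0176,0],"spin":0},
    {"xyz":[0.042,0.0176,0],"spin":0},
    {"xyz":[0,0,0],"spin":0},
    {"xyz":[0,0,0],"spin":0},
    {"xyz":[0,0,0],"spin":0},
  ],
)

```text
time: 10.38
tcp_pos: [643.0, 110.9, 188.7]
tcp_rot: [180.0, 0.0, 79.7]
contact_force: [-0.2, 0.4, -0.7]
opening: 47.0
```

Run:
```python
from h import *
plan((ch(53,0,130),79.6),(ch(53,0,68),79.6))
d=shot('scene','s3');e=shot('top','t3')
u,v=310,280
a=cv2.resize(d['img'][170:350,190:430,::-1],None,fx=3,fy=3,interpolation=cv2.INTER_CUBIC)
cv2.imwrite('pics/s3c.png',a)
```

```text
t 10.375 tcp [643.  110.9 188.7] [180.    0.   79.7] open 47.0 F [-0.2  0.4 -0.7] j6 [  9.8 110.1]
spin 0.1 xyz mm [ 0.9  0.6 58.7] rows 2 each [ 0.5  0.3 29.3]
spin -0.0 xyz mm [ 0. -0. 62.] rows 2 each [ 0. -0. 31.]
```

View pics/s3c.png

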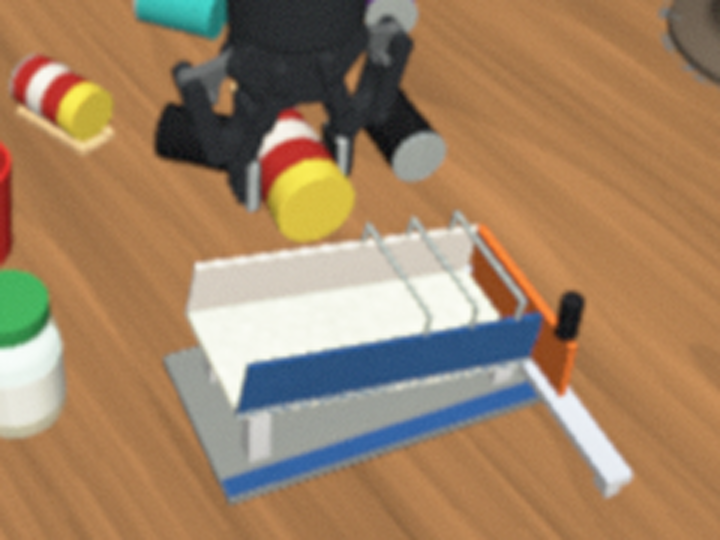

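Run:
```python
from h import *
d=ld('s3')
f=lambda q:((proj(d,q)-[190,170])*3).round()
print('knob top exp',f(ch(-117,70,107)),f(ch(-117,80,107)))
p=inch([643,110.9])
for y in (38,22,-38): print(y,f(ch(p[0],p[1]+y,208.2)))
for x in (-29,): print('guard',f(ch(x,48,100)),f(ch(x,-48,100)))
```

```text
knob top exp [575. 296.] [583. 307.]
38 [315. 211.]
22 [304. 194.]
-38 [264. 133.]
guard [434. 318.] [368. 222.]
```

Gate shut: the knob top is at (572,297) in the crop, against (575,296) expected for full travel. The tin is held level, with its lid at (312,205) against (315,211) expected, facing the blue wall. Lowering it.

>>> servo_tool(
  motion=[
    {"xyz":[0.001,0.0005,0.04],"spin":0},
    {"xyz":[0,0,0.04],"spin":0},
    {"xyz":[0,0,0.025],"spin":0},
    {"xyz":[0,0,0.013],"spin":0},
    {"xyz":[0,0,0],"spin":0},
    {"xyz":[0,0,0],"spin":0},
  ],
)

```text
time: 11.22
tcp_pos: [644.9, 112.8, 71.9]
tcp_rot: [179.9, -0.0, 79.7]
contact_force: [0.1, -0.3, -0.5]
opening: 47.2
```

>>> servo_tool(
  motion=[
    {"xyz":[0,0,0.003],"spin":0},
    {"xyz":[0,0,0.001],"spin":0},
    {"xyz":[0,0,0],"spin":0},
  ],
)

```text
time: 11.6
tcp_pos: [644.2, 112.8, 66.5]
tcp_rot: [180.0, -0.0, 79.7]
contact_force: [-0.7, 0.5, -1.5]
opening: 47.3
```

>>> servo_tool(
  motion=[
    {"xyz":[0.001,0,0.002],"spin":0},
    {"xyz":[0,0,0],"spin":0},
  ],
)

```text
time: 11.85
tcp_pos: [644.2, 113.9, 64.2]
tcp_rot: [-180.0, 0.0, 79.7]
contact_force: [1.5, 0.3, -0.4]
opening: 47.0
```

>>> servo_tool(
  motion=[
    {"xyz":[-0.002,0,0],"spin":0},
    {"xyz":[0,0,0],"spin":0},
  ],
)

```text
time: 12.1
tcp_pos: [643.9, 111.6, 64.4]
tcp_rot: [180.0, 0.0, 79.7]
contact_force: [-0.3, -0.0, -0.8]
opening: 47.6
```

>>> servo_tool(
  motion=[
    {"xyz":[0,0,0],"spin":0},
    {"xyz":[0,0,0],"spin":0},
    {"xyz":[0,0,0],"spin":0},
    {"xyz":[0,0,-0.02],"spin":0},
    {"xyz":[0,0,-0.03],"spin":0},
    {"xyz":[0,0,-0.04],"spin":0},
    {"xyz":[0,0,-0.05],"spin":0},
    {"xyz":[0,0,0],"spin":0},
    {"xyz":[0,0,0],"spin":0},
  ],
  claw=0.07,
)

```text
time: 13.22
tcp_pos: [644.0, 111.8, 204.1]
tcp_rot: [180.0, -0.0, 79.7]
contact_force: [-0.3, -0.9, -1.2]
opening: 69.8
```

Run:
```python
from h import *
plan(([633,-244,200],106))
d=shot('scene','s4')
a=cv2.resize(d['img'][170:350,190:430,::-1],None,fx=3,fy=3,interpolation=cv2.INTER_CUBIC)
cv2.imwrite('pics/s4c.png',a)
f=lambda q:((proj(d,q)-[190,170])*3).round()
for y in (38,-38): print(y,f(ch(-84,y,59)))
```

```text
t 13.225 tcp [644.  111.8 204.1] [180.   -0.   79.7] open 69.8 F [-0.3 -0.9 -1.2] j6 [  9.8 110.2]
spin -26.3 xyz mm [-339.  -108.6    4.1] rows 8 each [-42.4 -13.6   0.5]
38 [495. 328.]
-38 [441. 254.]
```

View pics/s4c.png

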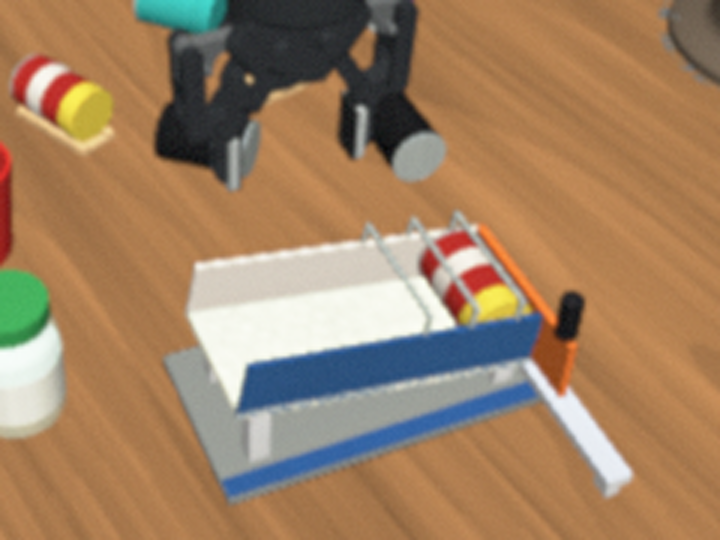

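The first tin lies behind the shut gate, lid (490,300) on the blue side. Now the second tin.

>>> servo_tool(
  motion=[
    {"xyz":[0,0,0],"spin":-9},
    {"xyz":[0,0,0],"spin":-9},
    {"xyz":[0,0,0],"spin":-8.3},
    {"xyz":[-0.0424,-0.0136,0.0005],"spin":0},
    {"xyz":[-0.0424,-0.0136,0.0005],"spin":0},
    {"xyz":[-0.0424,-0.0136,0.0005],"spin":0},
    {"xyz":[-0.0424,-0.0136,0.0005],"spin":0},
    {"xyz":[-0.0424,-0.0136,0.0005],"spin":0},
    {"xyz":[-0.0424,-0.0136,0.0005],"spin":0},
    {"xyz":[-0.0424,-0.0136,0.0005],"spin":0},
    {"xyz":[-0.0424,-0.0136,0.0005],"spin":0},
  ],
  claw=0.08,
)

```text
time: 14.65
tcp_pos: [632.0, -245.4, 198.3]
tcp_rot: [-179.9, -0.1, 106.0]
contact_force: [0.9, 0.7, -0.1]
opening: 80.1
```

>>> servo_tool(
  motion=[
    {"xyz":[0,0,0],"spin":0},
    {"xyz":[0,0,0],"spin":0},
    {"xyz":[0,0,0],"spin":0},
  ],
)

```text
time: 15.02
tcp_pos: [632.8, -242.9, 200.0]
tcp_rot: [-180.0, -0.0, 106.1]
contact_force: [0.3, 1.4, -0.1]
opening: 79.7
```

Run:
```python
from h import *
plan(([633,-244,200],106))
d=shot('wrist','w2')
print(proj(d,[633,-244,29]))
cv2.imwrite('pics/w2b.png',cv2.resize(d['img'][:,:,::-1],(800,600),interpolation=cv2.INTER_CUBIC))
```

```text
t 15.025 tcp [ 632.8 -242.9  200. ] [-180.    -0.   106.1] open 79.7 F [ 0.3  1.4 -0.1] j6 [-21.   52.9]
spin 0.1 xyz mm [-1.1 -0.1 -0. ] rows 1 each [-1.1 -0.1 -0. ]
[279.7 188.4]
```

View pics/w2b.png

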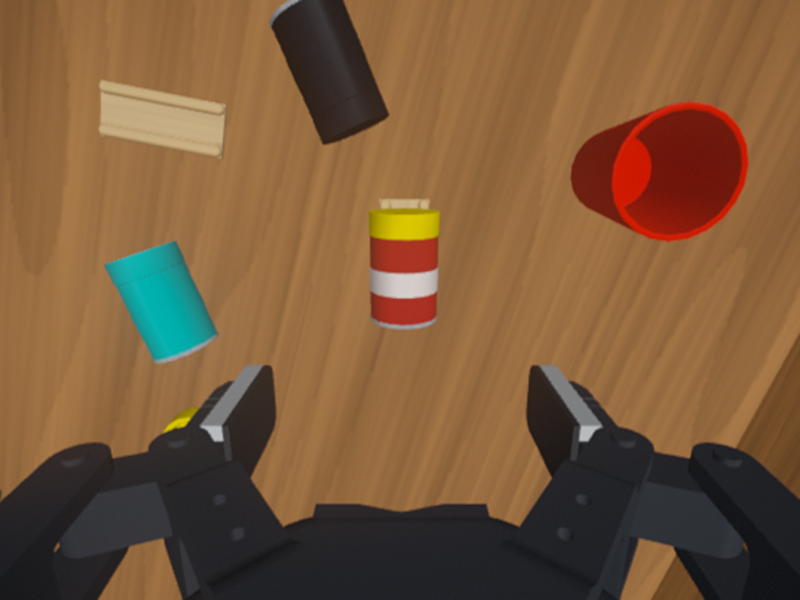

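Tin at (405,268), axis upright in the picture, lid up; the cup (660,170) is well clear of the jaw path.

Run:
```python
from h import *
d=ld('w2');K=lambda x,y:((x+.5)*.7-.5,(y+.5)*.7-.5)
a=ray(d,*K(404.5,240),53);b=ray(d,*K(404.,327),53)
u=(a-b)/np.linalg.norm(a-b)
print('dist',np.linalg.norm(a-b),'angle',np.degrees(np.arctan2(*(a-b)[[1,0]])),'centre',b+38*u,a-22*u)
m=[(ray(d,*K(p,v),29)+ray(d,*K(q,v),29))/2 for p,q,v in [(370,440,225),(371,437.5,315)]];print(m,np.degrees(np.arctan2(*(m[0]-m[1])[[1,0]])))
c=(b+38*u+a-22*u)/2
plan(([*c[:2],70],106))
```

```text
dist 58.337037977600495 angle 105.91841413719426 centre [ 634.67780475 -239.25717791   53.        ] [ 635.13390251 -240.85637068   53.        ]
[array([ 627.85, -213.4 ,   29.  ]), array([ 645.3, -275.3,   29. ])] 105.74347867574784
t 15.075 tcp [ 632.9 -242.9  200.2] [-180.    -0.   106.1] open 80.0 F [-0.2  0.4  0.2] j6 [-21.   52.9]
spin 0.1 xyz mm [  2.2   2.7 130.2] rows 3 each [ 0.7  0.9 43.4]
```

>>> servo_tool(
  motion=[
    {"xyz":[0.002,0.0025,0.045],"spin":0},
    {"xyz":[0,0,0.045],"spin":0},
    {"xyz":[0,0,0.04],"spin":0},
    {"xyz":[0,0,0],"spin":0},
    {"xyz":[0,0,0],"spin":0},
  ],
)

```text
time: 15.7
tcp_pos: [635.6, -241.3, 72.3]
tcp_rot: [179.9, 0.1, 106.0]
contact_force: [-0.1, -0.4, 0.6]
opening: 79.8
```

Run:
```python
from h import *
plan(([634.9,-240,10],106))
```

```text
t 15.7 tcp [ 635.6 -241.3   72.3] [1.799e+02 1.000e-01 1.060e+02] open 79.8 F [-0.1 -0.4  0.6] j6 [-20.8  53.2]
spin 0.0 xyz mm [ 1.4 -0.3 62.3] rows 2 each [ 0.7 -0.1 31.1]
```

>>> servo_tool(
  motion=[
    {"xyz":[0.001,0,0.031],"spin":0},
    {"xyz":[0,0,0.02],"spin":0},
    {"xyz":[0,0,0.01],"spin":0},
    {"xyz":[0,0,0],"spin":0},
  ],
)

```text
time: 16.2
tcp_pos: [635.0, -240.8, 10.4]
tcp_rot: [179.9, 0.0, 106.0]
contact_force: [-0.6, 0.4, 0.5]
opening: 80.0
```

>>> servo_tool(
  motion=[
    {"xyz":[0,0,0],"spin":0},
    {"xyz":[0,0,0],"spin":0},
    {"xyz":[0,0,0],"spin":0},
    {"xyz":[0,0,0],"spin":0},
    {"xyz":[0,0,0],"spin":0},
  ],
  claw=0.03,
  squeeze=25,
)

```text
time: 16.82
tcp_pos: [634.3, -241.3, 10.9]
tcp_rot: [180.0, 0.1, 106.0]
contact_force: [-4.5, -0.4, 4.8]
opening: 47.1
```

>>> servo_tool(
  motion=[
    {"xyz":[0,0,-0.03],"spin":0},
    {"xyz":[0,0,-0.05],"spin":0},
    {"xyz":[0,0,-0.05],"spin":9},
    {"xyz":[0,0,-0.05],"spin":9},
    {"xyz":[0,0,0],"spin":8.4},
    {"xyz":[0,0,0],"spin":0},
    {"xyz":[0,0,0],"spin":0},
  ],
)

```text
time: 17.7
tcp_pos: [634.0, -240.5, 188.5]
tcp_rot: [-179.9, -0.0, 79.7]
contact_force: [1.2, 0.8, -0.8]
opening: 47.1
```

Run:
```python
from h import *
plan((ch(53,0,190),79.6),(ch(53,0,66),79.6))
```

```text
t 17.7 tcp [ 634.  -240.5  188.5] [-179.9   -0.    79.7] open 47.1 F [ 1.2  0.8 -0.8] j6 [-20.8  79.5]
spin 0.1 xyz mm [348.2 -53.9  -1.5] rows 8 each [43.5 -6.7 -0.2]
spin -0.0 xyz mm [  0.  -0. 124.] rows 3 each [ 0.  -0.  41.3]
```

>>> servo_tool(
  motion=[
    {"xyz":[0.0435,-0.0067,0],"spin":0},
    {"xyz":[0.0435,-0.0067,0],"spin":0},
    {"xyz":[0.0435,-0.0067,0],"spin":0},
    {"xyz":[0.0435,-0.0067,0],"spin":0},
    {"xyz":[0.0435,-0.0067,0],"spin":0},
    {"xyz":[0.0435,-0.0067,0],"spin":0},
    {"xyz":[0.0435,-0.0067,0],"spin":0},
    {"xyz":[0.0435,-0.0067,0],"spin":0},
    {"xyz":[0,0,0],"spin":0},
    {"xyz":[0,0,0],"spin":0},
    {"xyz":[0,0,0],"spin":0},
  ],
)

```text
time: 19.08
tcp_pos: [644.4, 110.2, 189.1]
tcp_rot: [-180.0, 0.0, 79.6]
contact_force: [0.1, -0.5, -0.5]
opening: 47.5
```

Run:
```python
from h import *
plan((ch(53,-0.5,66),79.6))
d=shot('scene','s5')
a=cv2.resize(d['img'][170:350,190:430,::-1],None,fx=3,fy=3,interpolation=cv2.INTER_CUBIC)
cv2.imwrite('pics/s5c.png',a)
f=lambda q:((proj(d,q)-[190,170])*3).round()
s=env.sense()['tcp_pos'];p=inch(s)
for y in (38,-38): print(y,f(ch(p[0],p[1]+y,s[2]+18.5)))
```

```text
t 19.075 tcp [644.4 110.2 189.1] [-180.     0.    79.6] open 47.5 F [ 0.1 -0.5 -0.5] j6 [  9.7 110.2]
spin -0.0 xyz mm [  0.9  -0.9 123.1] rows 3 each [ 0.3 -0.3 41. ]
38 [312. 212.]
-38 [261. 133.]
```

View pics/s5c.png

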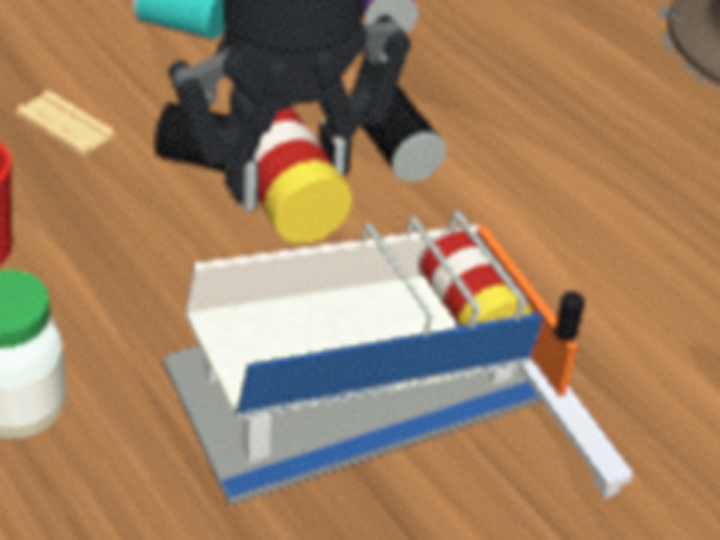

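The view is the same as before the first drop, with the lid at (310,205) on the blue side. Lowering and letting go.

>>> servo_tool(
  motion=[
    {"xyz":[0.0005,-0.0005,0.04],"spin":0},
    {"xyz":[0,0,0.04],"spin":0},
    {"xyz":[0,0,0.025],"spin":0},
    {"xyz":[0,0,0.012],"spin":0},
    {"xyz":[0,0,0.005],"spin":0},
    {"xyz":[0,0,0],"spin":0},
    {"xyz":[0,0,0],"spin":0},
  ],
)

```text
time: 20.0
tcp_pos: [644.9, 112.0, 68.7]
tcp_rot: [179.9, -0.0, 79.6]
contact_force: [0.1, -0.1, -0.2]
opening: 47.0
```

Run:
```python
from h import *
plan((ch(53,-0.5,64.5),79.6))
```

```text
t 20.0 tcp [644.9 112.   68.7] [179.9  -0.   79.6] open 47.0 F [ 0.1 -0.1 -0.2] j6 [  9.8 110.3]
spin -0.0 xyz mm [-0.9 -1.   4.2] rows 1 each [-0.9 -1.   4.2]
```

>>> servo_tool(
  motion=[
    {"xyz":[-0.001,0,0.003],"spin":0},
    {"xyz":[0,0,0],"spin":0},
    {"xyz":[0,0,0],"spin":0},
  ],
)

```text
time: 20.38
tcp_pos: [644.0, 110.9, 64.5]
tcp_rot: [180.0, 0.0, 79.6]
contact_force: [-1.0, -0.4, -0.8]
opening: 47.2
```

>>> servo_tool(
  motion=[
    {"xyz":[0,0,0],"spin":0},
    {"xyz":[0,0,0],"spin":0},
    {"xyz":[0,0,0],"spin":0},
    {"xyz":[0,0,-0.02],"spin":0},
    {"xyz":[0,0,-0.03],"spin":0},
    {"xyz":[0,0,-0.04],"spin":0},
    {"xyz":[0,0,-0.05],"spin":0},
    {"xyz":[0,0,0],"spin":0},
    {"xyz":[0,0,0],"spin":0},
    {"xyz":[0,0,0],"spin":0},
    {"xyz":[0,0,0],"spin":0},
  ],
  claw=0.07,
)

```text
time: 21.75
tcp_pos: [643.4, 110.8, 203.0]
tcp_rot: [-179.9, 0.0, 79.6]
contact_force: [-0.4, 0.2, -0.8]
opening: 70.2
```

Run:
```python
from h import *
plan()
d=shot('scene','s6')
a=cv2.resize(d['img'][170:350,190:430,::-1],None,fx=3,fy=3,interpolation=cv2.INTER_CUBIC)
cv2.imwrite('pics/s6c.png',a)
f=lambda q:((proj(d,q)-[190,170])*3).round()
for x,z in ((-84,83),(-37,91)): print(f(ch(x,38,z)),f(ch(x,22,z)),f(ch(x,-38,z)))
```

```text
t 21.75 tcp [643.4 110.8 203. ] [-179.9    0.    79.6] open 70.2 F [-0.4  0.2 -0.8] j6 [  9.8 110.2]
[499. 303.] [487. 286.] [444. 229.]
[437. 314.] [425. 297.] [384. 238.]
```

View pics/s6c.png

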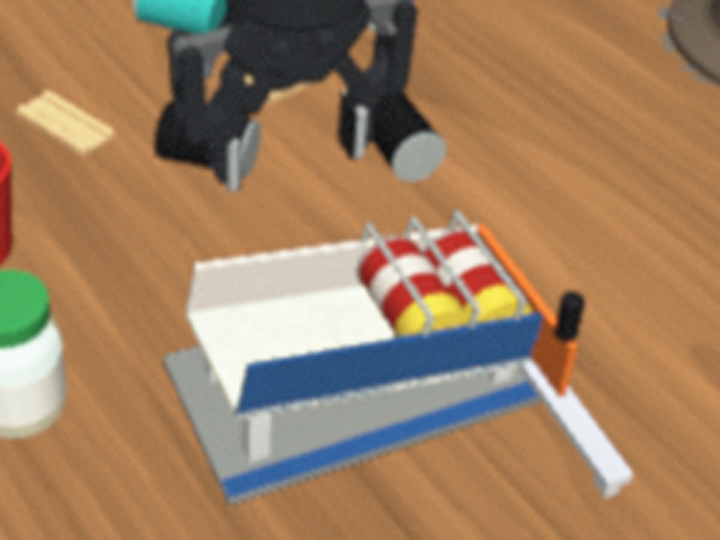

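Both tins lie under the guards, lids (430,312) and (495,300) on the blue side, and the knob is unmoved at (572,297). I'll wait briefly, check that nothing moves, then hand in.

>>> servo_tool(
  motion=[
    {"xyz":[0,0,0],"spin":0},
    {"xyz":[0,0,0],"spin":0},
    {"xyz":[0,0,0],"spin":0},
    {"xyz":[0,0,0],"spin":0},
  ],
)

```text
time: 22.3
tcp_pos: [644.0, 110.9, 204.4]
tcp_rot: [180.0, -0.0, 79.6]
contact_force: [-0.5, 0.1, -0.0]
opening: 70.1
```

Run:
```python
from h import *
a=ld('s6')['img'];b=shot('scene','s7')['img']
print('mean diff tins',np.abs(a[240:285,305:385].astype(int)-b[240:285,305:385]).mean(),'table',np.abs(a[320:400,250:330].astype(int)-b[320:400,250:330]).mean())
a=ld('scene0')['img']
print('cup/jar diff',np.abs(a[205:320,155:218].astype(int)-b[205:320,155:218]).mean(),'cap',np.abs(a[150:170,205:232].astype(int)-b[150:170,205:232]).mean())
print(env.finish_job())
```

```text
mean diff tins 1.4467592592592593 table 1.5392708333333334
cup/jar diff 8.077064642282034 cap 7.19320987654321
the job is handed in; nothing more can be done
None
```

Run:
```python
import numpy as np,cv2
a=np.load('pics/scene0.npz')['img'];b=np.load('pics/s7.npz')['img']
g=lambda i:cv2.cvtColor(i,cv2.COLOR_RGB2GRAY)
for n,(r0,r1,c0,c1) in {'cup':(212,264,158,198),'jar':(258,318,172,216),'cap':(150,170,206,232)}.items():
    m=cv2.matchTemplate(g(b)[r0-8:r1+8,c0-8:c1+8],g(a)[r0:r1,c0:c1],cv2.TM_CCOEFF_NORMED);_,v,_,l=cv2.minMaxLoc(m);print(n,round(v,3),l[0]-8,l[1]-8)
```

```text
cup 0.995 0 0
jar 0.999 0 0
cap 0.998 0 0
```

I slid the gate shut first, then fed both red tins in one after the other, and handed the job in at about 22 s of the 67 s allowed. `finish_job` reports no verdict, so the results below are from my own checks.

- **Gate:** I pushed it until it met the stop with about 10 N. In the scene image the knob top is within a pixel of where it should be at full travel, and it did not move when the tins rolled in.
- **Tins:** both lie side by side under the guards behind the gate, with their yellow lids on the blue wall's side. They looked at rest: two frames about 0.5 s apart differed only by image noise. I judged their final place by eye against the expected positions and did not measure it to the millimetre.
- **Robot:** the arm stands about 200 mm up, clear of everything, with no load on the tool.
- **Cup, jar and cap:** a first raw image difference was raised (7–8 grey levels, against 1.5 of noise). I matched the images again after handing in, and all three showed no shift at all (correlation 0.995 or better). I put the raised difference down to lighting or the arm's shadow.
- **Disagreement on one tin:** the top and wrist cameras placed the second tin about 4 mm apart along its length. I used the wrist camera's value, and the grasp and drop went cleanly.

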